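Load a vial in the sample reader and hold the lid shut against its spring

TASK

Stand the green-capped vial, cap up, in the round well of the white sample reader and let go of it, then swing the blue lid shut over it so that it pushes the vial down against the sprung plunger until the lid rests fully on its two stop posts. The spring lifts the lid again if it is let go, so finish while still holding the lid fully down with the fingers, with a steady push that holds it surely but stays under 35 N. Do not disturb the bottle, the beaker and the yellow label roll.

Things in the scene. Friction and masses are not known exactly. Their poses are not given: they have to be found in the camera images.
- vial: Specimen vial, white with a green cap, 46 mm tall, loose, about 18 g, standing upright on the bench. Body 22 mm in diameter up to 35 mm, cap 25 mm in diameter from 35 to 46 mm. Origin: centre of its underside, z up towards the cap.
- reader: White sample reader, fixed; block 165 x 90 mm, top 50 mm above the bench. Origin: on the bench under the centre of the well; x from the well to the hinge (away from the robot), y along the hinge, z up. Block from x = -70 to +95 mm. Two stop posts, 14 mm thick, at x = -45, y = +-34 mm, tops 72 mm above the bench; hinge cheeks at x = 69 to 91, y = +-34 to +-43 mm, 82 mm high.
- well_rim (a point): Centre of the mouth of the well, at the reader's top face (50 mm above the bench). The bore is 27 mm in diameter with a 2.5 mm chamfer; the plunger's top face stands 20 mm below the rim, so a vial set on it stands 26 mm out of the rim.
- plunger (a joint): Sprung plunger under the vial in the well: metres pressed down, 0 at rest, limit 0.013. Its spring pushes up with 6 N at 0 and 0.8 N more per mm. With the vial in and the lid fully shut it reads about 0.010 (14 N).
- lid (a joint): Blue lid, hinge angle in rad: 0 shut, level, on the stop posts (hard stop); 1.57 upright; limit 1.95, leaning back past the hinge. Starts open; a slightly stiff hinge (0.12 N m) keeps it where it is left. It meets a vial on the unpressed plunger at about 0.13 rad, and the spring lifts it back to there when let go.
- lid_axis (a point): Middle of the lid's hinge axis, 72 mm above the bench, 80 mm along reader x from the well. The lid is a plate 10 mm thick, 66 mm wide (84 mm over its last 22 mm, with a black ribbed press strip on top), reaching 135 mm from the axis; shut, it points along reader -x, underside at axis height. A pad under it, 80 mm from the axis, 6 mm proud, meets the vial's cap.
- lid_edge (a point): Middle of the lid's free edge, 135 mm from the hinge axis, half way through its 10 mm thickness.
- bottle_small: Small brown bottle with white cap, 42 mm in diameter, 68 mm tall, loose bystander. Origin: centre of its underside.
- beaker: Clear beaker, 62 mm in diameter, 78 mm tall, loose bystander. Origin: centre of its underside.
- label_roll: Yellow label roll lying flat, 62 mm in diameter, 20 mm tall, loose bystander. Origin: centre of its underside.
Mind the look-alikes: they are no part of the job. There is more than one size of the vial; the one meant has the size given above.

How it is judged:
By the outcome, as a careful person would: the job done as asked, in the order asked, and still so for the second after the job is handed in, while the arm keeps its last pose, push and grip.
It also fails if it takes over 64 s, if anything falls off the work surface, if the arm or the gripper's body presses on something with over 40 N, if the wrist force passes 120 N, or if a joint passes its speed limit or range.

ROBOT

A 6-joint arm with a two-finger parallel gripper is mounted at the origin on a cart in front of the work surface, level with it; the furniture and walls round the work are solid. World frame = base frame: x ahead of the robot, y to its left, z up, the work surface at z = 0. Lengths are in m, angles in rad, forces in N, time in s.
With the tool pointing down it reaches from about 0.4 to 0.825 m from the base axis. Payload 7 kg.
Tool frame: the origin (TCP) lies between the finger pads; the fingertips stand 17 mm ahead of it and the grasp point (between the pads) lies 2 mm behind it; z points along the fingers, y is the line along which they close (so a half turn about z gives the same grasp; the last joint's range is limited). The gripper opens to 85 mm and grips with 20 to 120 N. Pads are 22 mm wide; open, the fingers measure 114 mm over their backs; the gripper's body (76 mm by 85 mm) begins 54 mm behind the grasp point. The pads swing forward as they close: fully open they stand 13 mm farther back than shut.
Start: joints at [-0.86, 0.359, 0.012, 0, -1.224, -0.288], TCP at [0.277, -0.616, 0.248] pointing down, gripper open.
Joint ranges: [-3.07, 3.07], [-1.43, 2.12], [-1.02, 1.25], [-3.03, 1.67], [-3.05, -0], [-3.03, 3.03]. Speed limits (rad/s): [2.39, 2.39, 3.01, 3.14, 3.14, 3.14].

INTERFACE

Orientations are given as a rotation vector (axis times angle).
In Python, from plant import monitor, vision, order gives the robot as it stands. The module is installed in compiled form; this text tells all that it offers.
- The arm moves only by the tool drive_tool, never from a script. Its argument "steps" is text: rows parted by semicolons, each of 5 numbers parted by spaces: the opening, from 0 (shut) to 1 (fully open), then the shift along the tool's x, y, z in mm, then the turn about the tool's z in rad. A call has 1 to 8 rows; each row is the pose to reach, as a shift and turn from the pose commanded when the call began, along the tool's axes at that moment; what a row does not reach only later rows make up. A row lasts 1/8 s, in which the tool goes at most 62.5 mm and 10.7 degrees, less where a joint would pass 70% of its speed; a pose out of reach is approached as far as the arm can. A call with a gripper value outside its range is refused whole. The fingers move at their own pace and stop on an object; "force" is the grip in N (left out, the last holds). Time passes only in rows, so rows that repeat a pose let the fingers close. It gives the time, the measured TCP pose, the force, the opening and the grip force at its end, in the units of the state.
- monitor.get_obs(): the state, without advancing time (a new reading comes with each control period).
- vision.camera(name): name is "scene" or "top" or "wrist"; returns a dict with "pixels" (420x560x3 uint8, red, green, blue), "K" (3x3 intrinsics, pixels), "rvec" (rotation vector, rad) and "tvec" (3), from world to camera coordinates, as OpenCV has them. Camera axes: x right, y down, z forward; pixel columns grow to the right and rows downward; lengths in m; the calibration is good to about 2 mm. A picture is of the moment at which its call begins. There is no depth.
- order.close_job(): hands the job in; it is judged then, once.
Trained networks look in a picture, given as the dict that the camera call returned (one of the last four; its "shot" number tells which), for a name from the list of things; names that differ only in an ending like _2 or _b are one class to them, and where a whole thing is asked for, a point or a joint stands for the part that bears it (a point fixed in the world has none). Each returns a list of dicts, best first, with "p" (0 to 1); they miss things now and then, are a little off and sometimes report something else, mostly with a low value. They report only what shows in the picture. A call takes as long as a camera call. They do not tell look-alikes from the thing itself.
- vision.boxes_of(picture, label): "position" ([column, row] in pixels, amid what is visible of it).
- vision.silhouettes(picture, label): "pixels" (420x560 bool, what is visible of it) and "position" ([column, row] in pixels, amid what is visible of it).
The state is a dict: "time": time; "joints": joint angles; "dq": joint speeds; "effort": joint torques, N m; "eef_pos": TCP position; "orientation": TCP orientation; "force": force on the tool from outside, world axes, zero at the start; "moment": the same for the moment, N m; "finger_gap": opening from 0.0 (shut) to 1.0 (fully open); "gripper_force": force on a finger pad.
Only numpy, scipy, OpenCV 4.12 (cv2) and the standard library are available. Lean on these libraries where they do the work, as an engineer would, in place of code of your own. Each camera call takes 0.05 s, during which the arm holds its last target. There are 200 camera calls.

## Working session

There is one attempt and no reset: what is moved stays moved. The work goes in short steps, Python scripts to look and compute and a tool call to move; the robot and the scene stay as the last step left them, time stands still between calls to the robot, and variables do not carry over. Pictures are saved under pics/ and viewed, at most 10 in all, crops included, and the job is handed in when it is done.

Besides the shell and the picture viewer there is one more tool, called after "Call:" as a command line: name --argument value ..., lists and objects as JSON in quotes. drive_tool: Moves the arm, as the interface text tells. Its arguments: {"type":"object","properties":{"steps":{"type":"string"},"force":{"type":"number"}},"required":["steps"]}

```bash
mkdir -p pics; cat > h.py <<'E'
import numpy as np, cv2
from plant import monitor, vision, order
def ray(pic,px):
    R,_=cv2.Rodrigues(np.array(pic["rvec"],float)); t=np.array(pic["tvec"],float).ravel()
    d=R.T@np.linalg.inv(np.array(pic["K"]))@np.array([px[0],px[1],1.]); return -R.T@t,d/np.linalg.norm(d)
def onz(pic,px,z):
    c,d=ray(pic,px); return c+d*(z-c[2])/d[2]
def proj(pic,P):
    return cv2.projectPoints(np.array(P,float).reshape(-1,3),np.array(pic["rvec"],float),np.array(pic["tvec"],float),np.array(pic["K"],float),None)[0].reshape(-1,2)
def save(pic,name,crop=None,s=1):
    im=pic["pixels"][:,:,::-1]
    if crop: im=im[crop[1]:crop[3],crop[0]:crop[2]]
    cv2.imwrite("pics/"+name,cv2.resize(im,None,fx=s,fy=s,interpolation=cv2.INTER_CUBIC))
E
python3 - <<'E'
from h import *
np.set_printoptions(precision=3,suppress=True)
ims=[]
for n in ["scene","top"]:
    p=vision.camera(n); save(p,n+"0.png"); ims.append(p)
    print(n,ray(p,(280,210)))
    for l in ["vial","reader","lid","bottle_small","beaker","label_roll","well_rim","lid_edge","lid_axis"]:
        try: print(l,[(round(b["p"],2),np.round(b["position"]).tolist(),onz(p,b["position"],0.04)[:2].round(3)) for b in vision.boxes_of(p,l)[:4]])
        except Exception as e: print(l,e)
o=monitor.get_obs(); print(o)
E
```

```text
scene (array([-0.13 ,  0.557,  0.753]), array([ 0.593, -0.514, -0.62 ]))
vial [(0.73, [193.0, 275.0], array([0.495, 0.296])), (0.43, [213.0, 295.0], array([0.413, 0.293]))]
reader [(0.63, [263.0, 223.0], array([0.539, 0.043]))]
lid [(0.93, [243.0, 190.0], array([ 0.704, -0.011]))]
bottle_small [(0.54, [167.0, 256.0], array([0.597, 0.312]))]
beaker [(0.85, [352.0, 192.0], array([ 0.472, -0.264]))]
label_roll [(0.72, [267.0, 295.0], array([0.331, 0.196]))]
well_rim [(0.9, [267.0, 223.0], array([0.532, 0.033])), (0.35, [245.0, 191.0], array([ 0.698, -0.012]))]
lid_edge [(0.67, [244.0, 188.0], array([ 0.713, -0.02 ])), (0.52, [263.0, 292.0], array([0.344, 0.198]))]
lid_axis [(0.63, [264.0, 224.0], array([0.534, 0.044]))]
top (array([0.292, 0.055, 1.303]), array([ 0.13 , -0.002, -0.991]))
vial [(0.65, [186.0, 222.0], array([0.42 , 0.295])), (0.64, [190.0, 194.0], array([0.493, 0.289]))]
reader []
lid [(0.66, [278.0, 152.0], array([0.613, 0.062]))]
bottle_small [(0.63, [184.0, 160.0], array([0.586, 0.311]))]
beaker [(0.72, [397.0, 212.0], array([ 0.461, -0.254])), (0.52, [277.0, 151.0], array([0.617, 0.063]))]
label_roll [(0.91, [235.0, 244.0], array([0.366, 0.168])), (0.45, [187.0, 223.0], array([0.417, 0.295]))]
well_rim [(0.6, [285.0, 186.0], array([0.521, 0.04 ]))]
lid_edge [(0.76, [277.0, 153.0], array([0.612, 0.063]))]
lid_axis [(0.85, [285.0, 187.0], array([0.52, 0.04]))]
{'time': 1.0, 'joints': array([-0.86 ,  0.359,  0.012, -0.   , -1.224, -0.288]), 'dq': array([ 0.   , -0.001, -0.002,  0.001,  0.001, -0.   ]), 'effort': array([ -0.001, -58.298,  29.366,   6.942,  -0.001,   0.   ]), 'eef_pos': array([ 0.277, -0.616,  0.248]), 'orientation': array([-0.659,  3.072, -0.   ]), 'force': array([ 0.121,  0.203, -0.357]), 'moment': array([-0.005, -0.014, -0.008]), 'gripper_force': 0.0, 'finger_gap': 1.0018526911608088}
```

```bash
python3 - <<'E'
import cv2,numpy as np
s=cv2.imread("pics/scene0.png");t=cv2.imread("pics/top0.png")
a=cv2.resize(s[130:340,130:410],None,fx=2.0,fy=2.0,interpolation=3)   # 560x420
b=cv2.resize(t[120:270,160:430],None,fx=2.9,fy=2.9,interpolation=3)
cv2.imwrite("pics/a.png",a);cv2.imwrite("pics/b.png",b)
E
```

```text
(no output)
```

View pics/a.png

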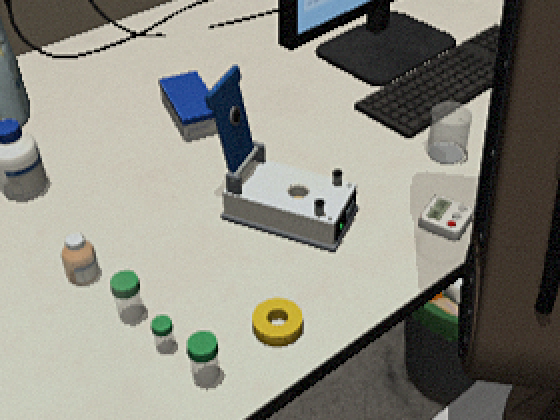

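View pics/b.png

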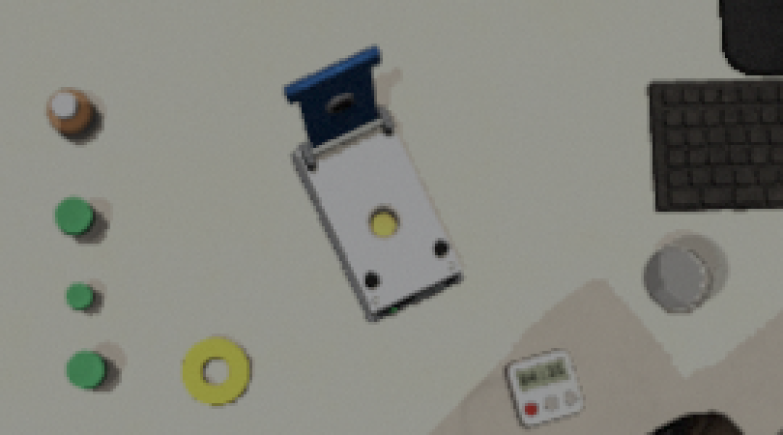

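The scene crop (a.png) shows three green-capped vials, at scene px (192,272), (211,294) and (231,305). The top crop (b.png) puts them at (186,194), (188,222) and (190,248). It also shows the reader, with its well at top px ~(292,197) and posts at ~(288,216) and (312,205), the open lid and the bystanders. Against the 62 mm roll, the middle vial's cap is about 25 mm across and the other two about 35 mm. I'll measure this properly next.

```bash
python3 - <<'E'
from h import *
from scipy.optimize import least_squares
np.set_printoptions(precision=4,suppress=True)
P={n:vision.camera(n) for n in ["scene","top"]}
for n,p in P.items():
    hsv=cv2.cvtColor(p["pixels"],cv2.COLOR_RGB2HSV)
    m=((hsv[...,0]>45)&(hsv[...,0]<85)&(hsv[...,1]>100)&(hsv[...,2]>40)).astype(np.uint8)
    k,l,st,c=cv2.connectedComponentsWithStats(m)
    for i in range(1,k):
        if st[i,4]>15:
            q=onz(p,c[i],0.046 if n=="top" else 0.040); cam,_=ray(p,c[i]); d=np.linalg.norm(q-cam)
            print(n,c[i],st[i],q,"w mm",st[i,2]*d/p["K"][0][0]*1000,"eqdiam",2*np.sqrt(st[i,4]/np.pi)*d/p["K"][0][0]*1000)
B=lambda x,y:(160+x/2.9,120+y/2.9); A=lambda x,y:(130+x/2,130+y/2)
obs=[("top",B(384,222),(0,0,.046)),("top",B(372,279),(-.045,.034,.072)),("top",B(441,247),(-.045,-.034,.072)),
("top",B(372,308),(-.07,.045,.05)),("top",B(460,268),(-.07,-.045,.05)),
("scene",A(298,191),(0,0,.049)),("scene",A(320,203),(-.045,.034,.072)),("scene",A(337,173),(-.045,-.034,.072)),("scene",A(336,219),(-.07,.045,.05)),("scene",A(356,184),(-.07,-.045,.05))]
def W(v,q): c,s=np.cos(v[2]),np.sin(v[2]); return [v[0]+c*q[0]-s*q[1],v[1]+s*q[0]+c*q[1],q[2]]
f=lambda v:np.concatenate([proj(P[n],W(v,q))[0]-np.array(u) for n,u,q in obs])
r=least_squares(f,[.5,.03,.3],loss="soft_l1"); print("reader",r.x,f(r.x).reshape(-1,2))
# lid angle from edge midpoint in top: b (333,73)
v=r.x
for th in np.arange(1.4,1.96,.1):
    e=[W(v,(.08-.135*np.cos(th)+.005*np.sin(th),y,.072+.135*np.sin(th)+.005*np.cos(th))) for y in(.042,-.042)]
    print(round(th,2),((proj(P["top"],e)-[160,120])*2.9).round().tolist(),((proj(P["scene"],e)-130)*2).round().tolist())
E
```

```text
scene [  4.56 223.42] [  2 214   7  17  50] [1.0128 0.6015 0.04  ] w mm 24.243257082334132 eqdiam 27.63331504224161
scene [192.1923 270.2404] [186 266  14  10 104] [0.511 0.289 0.04 ] w mm 35.816474214821845 eqdiam 29.439235302623363
scene [349.6541 289.9057] [339 281  20  19 159] [0.2166 0.0396 0.04  ] w mm 48.664711133675794 eqdiam 34.620853929845744
scene [210.5949 292.4684] [206 288  10  10  79] [0.422  0.2927 0.04  ] w mm 24.14705480319167 eqdiam 24.217693181314058
scene [230.7006 302.8701] [224 296  15  15 177] [0.3667 0.2743 0.04  ] w mm 35.2250237673102 eqdiam 35.25345840877422
top [185.2705 194.4098] [179 189  13  12 122] [0.4923 0.301  0.046 ] w mm 34.67542995530272 eqdiam 33.24401557647053
top [187.2456 222.0877] [183 218   9   9  57] [0.4198 0.2923 0.046 ] w mm 23.80509787210294 eqdiam 22.53304837596572
top [189.3386 247.2756] [183 242  13  12 127] [0.3547 0.2838 0.046 ] w mm 34.21417694589142 eqdiam 33.46722200273677
reader [0.4934 0.0215 0.4752] [[-0.2915 -0.0143]
 [-0.0659  0.1505]
 [ 0.0107 -0.3275]
 [ 0.1694  1.6237]
 [ 0.9245  0.3625]
 [-0.1516 -0.0971]
 [-0.2382 -0.7607]
 [ 0.0351 -0.7708]
 [-1.0504  2.4204]
 [-0.0157 -0.3467]]
1.4 [[307.0, 144.0], [402.0, 99.0]] [[239.0, 103.0], [267.0, 70.0]]
1.5 [[300.0, 128.0], [395.0, 83.0]] [[230.0, 100.0], [257.0, 67.0]]
1.6 [[293.0, 113.0], [387.0, 69.0]] [[220.0, 98.0], [248.0, 66.0]]
1.7 [[285.0, 99.0], [380.0, 55.0]] [[210.0, 97.0], [239.0, 65.0]]
1.8 [[278.0, 85.0], [373.0, 41.0]] [[201.0, 97.0], [230.0, 65.0]]
1.9 [[272.0, 73.0], [366.0, 29.0]] [[193.0, 97.0], [222.0, 65.0]]
```

The choice is the middle vial, at top px (187,222) and scene px (211,293), with a cap of 23–25 mm. The look-alikes are at top px (185,194) and (189,247), with caps of about 34–35 mm. I'll check the choice in a close wrist crop once the arm is near.

```bash
cat >> h.py <<'E'
from scipy.spatial.transform import Rotation as Ro
def rel(targets,yaw=None):
    "shift mm in tool axes and turn for world targets; yaw = world angle of tool y (mod pi)"
    o=monitor.get_obs(); R=Ro.from_rotvec(o["orientation"]).as_matrix(); p=np.array(o["eef_pos"])
    print("t",round(o["time"],2),"pos",p.round(4),"tooly deg",np.degrees(np.arctan2(R[1,1],R[0,1])).round(2),"z",R[:,2].round(4),"F",np.round(o["force"],1),"gap",round(float(o["finger_gap"]),3),"gf",round(float(o["gripper_force"]),1))
    for t in targets: print("  ",t,"->",(R.T@(np.array(t)-p)*1000).round(1))
    if yaw is not None:
        d=-(yaw-np.arctan2(R[1,1],R[0,1])); d=(d+np.pi/2)%np.pi-np.pi/2; print("   turn",round(d,4))
E
python3 -c "
from h import *
rel([(.45,-.25,.25),(.42,.0,.25),(.421,.293,.16)],np.pi/2)"
```

```text
t 1.1 pos [ 0.2769 -0.6156  0.2483] tooly deg 114.22 z [-0.  0. -1.] F [ 0.9  0.7 -0.5] gap 1.001 gf 0.0
   (0.45, -0.25, 0.25) -> [-307.8  262.4   -1.7]
   (0.42, 0.0, 0.25) -> [-383.   502.7   -1.7]
   (0.421, 0.293, 0.16) -> [-504.2  769.4   88.3]
   turn 0.4228
```

Call:
drive_tool --steps "1 -45 38 -2 0; 1 -90 76 -2 0.1; 1 -135 114 -2 0.2; 1 -180 152 -2 0.3; 1 -225 190 -2 0.42; 1 -270 230 -2 0.42; 1 -308 270 -2 0.42; 1 -326 325 -2 0.42"

```text
time: 2.1
eef_pos: [0.442, -0.1836, 0.2502]
orientation: [-0.005, 3.141, -0.0]
force: [0.3, 1.4, 0.4]
finger_gap: 0.996
gripper_force: 0.0
```

```bash
python3 -c "
from h import *
rel([(.42,.0,.25),(.421,.293,.18)],np.pi/2)"
```

```text
t 2.1 pos [ 0.442  -0.1836  0.2502] tooly deg 90.18 z [ 3.e-04 -3.e-04 -1.e+00] F [0.3 1.4 0.4] gap 0.996 gf 0.0
   (0.42, 0.0, 0.25) -> [ 21.5 183.7   0.2]
   (0.421, 0.293, 0.18) -> [ 19.5 476.7  70.1]
   turn 0.0032
```

Call:
drive_tool --steps "1 10 60 0 0; 1 20 120 0 0; 1 20 180 0 0; 1 20 240 10 0; 1 20 300 30 0; 1 20 360 45 0; 1 20 420 60 0; 1 20 476 70 0"

```text
time: 3.1
eef_pos: [0.4191, 0.2927, 0.1799]
orientation: [-0.006, 3.141, 0.0]
force: [0.8, 0.2, 1.1]
finger_gap: 0.997
gripper_force: 0.0
```

```bash
python3 - <<'E'
from h import *
p=vision.camera("wrist"); save(p,"w1.png"); rel([(.421,.293,.05)],np.pi/2)
hsv=cv2.cvtColor(p["pixels"],cv2.COLOR_RGB2HSV)
m=((hsv[...,0]>45)&(hsv[...,0]<85)&(hsv[...,1]>100)&(hsv[...,2]>40)).astype(np.uint8)
k,l,st,c=cv2.connectedComponentsWithStats(m)
for i in range(1,k):
    if st[i,4]>60: print(c[i],st[i],onz(p,c[i],.046).round(4),onz(p,c[i],.041).round(4))
print(ray(p,(280,210)),[(b["p"],b["position"]) for b in vision.boxes_of(p,"vial")])
E
```

```text
t 3.15 pos [0.4199 0.2977 0.1788] tooly deg 90.29 z [ 9.e-04  6.e-04 -1.e+00] F [0.8 7.  1.5] gap 0.995 gf 0.0
   (0.421, 0.293, 0.05) -> [ -1.   -4.8 128.8]
   turn 0.0051
[259.83781764 135.24439462] [ 240  115   41   42 1338] [0.3529 0.2804 0.046 ] [0.3531 0.2802 0.041 ]
[274.76631579 210.31368421] [263 199  25  24 475] [0.4186 0.2932 0.046 ] [0.4199 0.2932 0.041 ]
[280.19358407 288.59513274] [263 273  35  33 904] [0.498  0.2988 0.046 ] [0.5009 0.2989 0.041 ]
(array([0.34768689, 0.29255888, 0.3045639 ]), array([ 0.26322409,  0.02016522, -0.96452394])) [(0.78, [275.5, 207.1]), (0.69, [279.0, 279.6]), (0.64, [260.0, 135.7])]
```

View pics/w1.png

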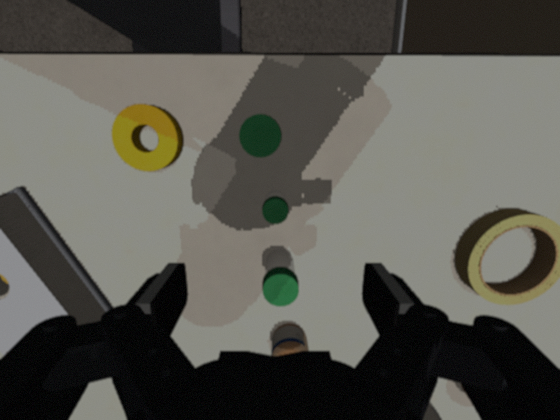

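The wrist view shows the three vials in a row at (260,135), (275,210) and (280,288). The middle one is clearly the small one, with a 25 px cap against 35–41 px for the others. The label roll is at (147,138), and the reader is at the lower left. I'll go down above it and settle there.

Call:
drive_tool --steps "0.7 0 0 20 0; 0.7 0 0 45 0; 0.7 0 0 70 0; 0.7 0 0 80 0; 0.7 0 0 80 0; 0.7 0 0 80 0"

```text
time: 3.95
eef_pos: [0.42, 0.291, 0.1013]
orientation: [-0.005, 3.141, 0.002]
force: [-0.0, 1.1, 0.7]
finger_gap: 0.696
gripper_force: 0.0
```

```bash
python3 - <<'E'
from h import *
p=vision.camera("wrist"); rel([(.4195,.293,.04)],np.pi/2)
hsv=cv2.cvtColor(p["pixels"],cv2.COLOR_RGB2HSV)
m=((hsv[...,0]>45)&(hsv[...,0]<85)&(hsv[...,1]>100)&(hsv[...,2]>30)).astype(np.uint8)
k,l,st,c=cv2.connectedComponentsWithStats(m)
for i in range(1,k):
    if st[i,4]>60: print(c[i],st[i],onz(p,c[i],.046).round(4),onz(p,c[i],.041).round(4))
E
```

```text
t 4.0 pos [0.42   0.291  0.1013] tooly deg 90.16 z [ 0.0011  0.0014 -1.    ] F [ 0.1 -0.3 -0.2] gap 0.7 gf 0.0
   (0.4195, 0.293, 0.04) -> [ 0.6  1.9 61.3]
   turn 0.0029
[255.57986577 136.37315436] [ 226  106   61   62 2980] [0.353 0.28  0.046] [0.3531 0.2797 0.041 ]
[277.43916914 239.26211672] [ 261  221   34   37 1011] [0.4174 0.2932 0.046 ] [0.4193 0.2932 0.041 ]
[284.05431093 338.37135098] [ 261  317   49   40 1473] [0.4934 0.2983 0.046 ] [0.4975 0.2985 0.041 ]
```

Call:
drive_tool --steps "0.7 1 2 20 0; 0.7 1 2 45 0; 0.7 1 2 61 0; 0.7 1 2 61 0; 0 1 2 61 0; 0 1 2 61 0; 0 1 2 61 0; 0 1 2 61 0" --force 30

```text
time: 5.0
eef_pos: [0.4191, 0.2932, 0.0404]
orientation: [-0.005, 3.14, 0.002]
force: [-1.7, -0.4, 6.7]
finger_gap: 0.276
gripper_force: 29.2
```

Call:
drive_tool --steps "0 0 0 0 0; 0 0 0 0 0; 0 0 0 -5 0; 0 0 0 -20 0; 0 0 0 -50 0; 0 0 0 -80 0; 0 0 0 -100 0; 0 0 0 -100 0"

```text
time: 6.0
eef_pos: [0.4192, 0.2934, 0.1418]
orientation: [-0.005, 3.139, 0.006]
force: [0.1, -0.7, -0.7]
finger_gap: 0.276
gripper_force: 29.4
```

```bash
python3 - <<'E'
from h import *
p=vision.camera("wrist"); save(p,"w2.png"); rel([(.4934,.0215,.14)],np.pi/2+.475)
for l in ["vial"]: print([(b["p"],b["position"]) for b in vision.boxes_of(p,l)])
E
```

```text
t 6.05 pos [0.4187 0.2929 0.1405] tooly deg 90.15 z [ 0.0012  0.0021 -1.    ] F [-0.7 -0.5 -0.1] gap 0.277 gf 29.4
   (0.4934, 0.0215, 0.14) -> [ -74.  -271.6    0. ]
   turn -0.4723
[(0.89, [275.7, 280.2]), (0.76, [253.9, 137.1]), (0.63, [284.5, 319.6])]
```

View pics/w2.png

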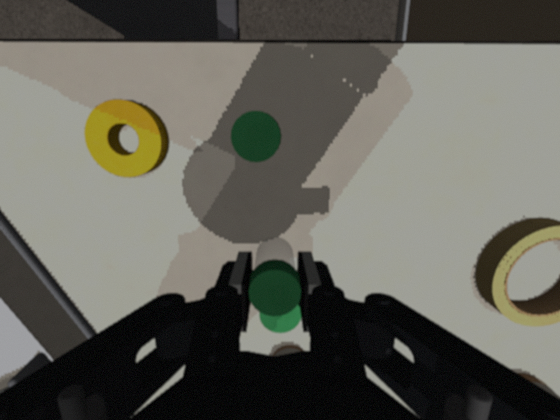

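The vial is held upright in the pads at (275,287), and the neighbouring vials were not touched. Next I'll carry it above the well, turned so the fingers close along reader y.

Call:
drive_tool --steps "0 0 -50 -10 -0.1; 0 0 -105 -20 -0.25; 0 0 -160 -20 -0.4; 0 -25 -200 -20 -0.472; 0 -50 -240 -20 -0.472; 0 -74 -272 -20 -0.472; 0 -74 -272 -20 -0.472; 0 -74 -272 -20 -0.472"

```text
time: 7.1
eef_pos: [0.4925, 0.0205, 0.1584]
orientation: [0.737, -3.052, 0.0]
force: [-0.7, 0.8, -1.4]
finger_gap: 0.282
gripper_force: 29.6
```

```bash
python3 - <<'E'
from h import *
p=vision.camera("wrist"); rel([(.4934,.0215,.16)],np.pi/2+.475)
print(proj(p,[(.4934,.0215,.05)]).round(1))
q=vision.camera("top")
im=cv2.resize(p["pixels"][60:330,100:460],None,fx=2,fy=2,interpolation=3)
save(p,"w3.png",(100,60,460,330),2)
for l in ["well_rim"]: print([(b["p"],b["position"],onz(p,b["position"],.05)) for b in vision.boxes_of(p,l)])
E
```

```text
t 7.15 pos [0.4926 0.0209 0.1587] tooly deg 117.2 z [-1.4e-03 -4.0e-04 -1.0e+00] F [-0.3  0.4 -0.3] gap 0.282 gf 29.6
   (0.4934, 0.0215, 0.16) -> [-1.   0.1 -1.3]
   turn -0.0002
[[274.1 220.5]]
[(0.73, [271.9, 201.6], array([0.47999451, 0.01260803, 0.05      ]))]
```

View pics/w3.png

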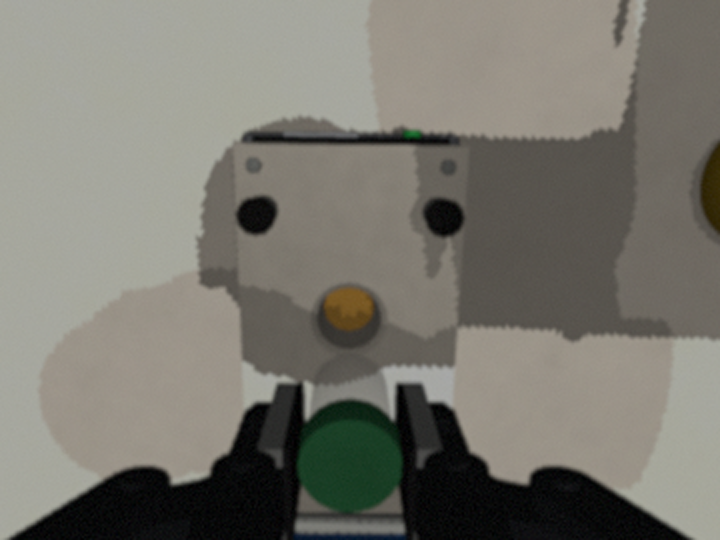

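The wrist crop shows the held vial above the reader. The well mouth is at full-image px (274.5,218.5), the post tops at about (228.5,167.5) and (321.5,168.5), and the block's near edge is at row 131.

```bash
python3 - <<'E'
from h import *
np.set_printoptions(precision=4,suppress=True)
p=vision.camera("wrist")
for px,z in [((274.5,218.5),.05),((228.5,167.5),.072),((321.5,168.5),.072),((217.5,131.5),.05),((334.5,131.5),.05)]: print(px,onz(p,px,z))
v=(.4934,.0215,.475)
W=lambda q:[v[0]+np.cos(v[2])*q[0]-np.sin(v[2])*q[1],v[1]+np.sin(v[2])*q[0]+np.cos(v[2])*q[1],q[2]]
for q in [(0,0,.05),(-.045,.034,.072),(-.045,-.034,.072),(-.07,.045,.05),(-.07,-.045,.05)]: print(W(q),proj(p,W(q)))
g=cv2.cvtColor(p["pixels"],cv2.COLOR_RGB2HSV)
m=((g[...,0]>8)&(g[...,0]<30)&(g[...,1]>110)).astype(np.uint8); m[:180]=0;m[240:]=0;m[:,:240]=0;m[:,310:]=0
print(cv2.connectedComponentsWithStats(m)[2:])
save(p,"w3b.png",(230,170,320,250),8)
E
```

```text
(274.5, 218.5) [0.4923 0.022  0.05  ]
(228.5, 167.5) [ 0.4676 -0.0275  0.072 ]
(321.5, 168.5) [0.438  0.0317 0.072 ]
(217.5, 131.5) [ 0.4507 -0.0481  0.05  ]
(334.5, 131.5) [0.41  0.031 0.05 ]
[np.float64(0.4934), np.float64(0.0215), 0.05] [[273.2923 219.3581]]
[np.float64(0.43783232032287295), np.float64(0.031155722412134726), 0.072] [[320.9027 167.9904]]
[np.float64(0.4689313347310419), np.float64(-0.029316182658240715), 0.072] [[225.3858 167.9803]]
[np.float64(0.4105692793633252), np.float64(0.029504481170515684), 0.05] [[332.4203 131.2968]]
[np.float64(0.4517297396094312), np.float64(-0.05053186377556945), 0.05] [[213.9914 131.2731]]
(array([[     0,      0,    560,    420, 234766],
       [   261,    203,     26,     22,    434]], dtype=int32), array([[279.5116, 209.4936],
       [273.2304, 212.9793]]))
```

View pics/w3b.png

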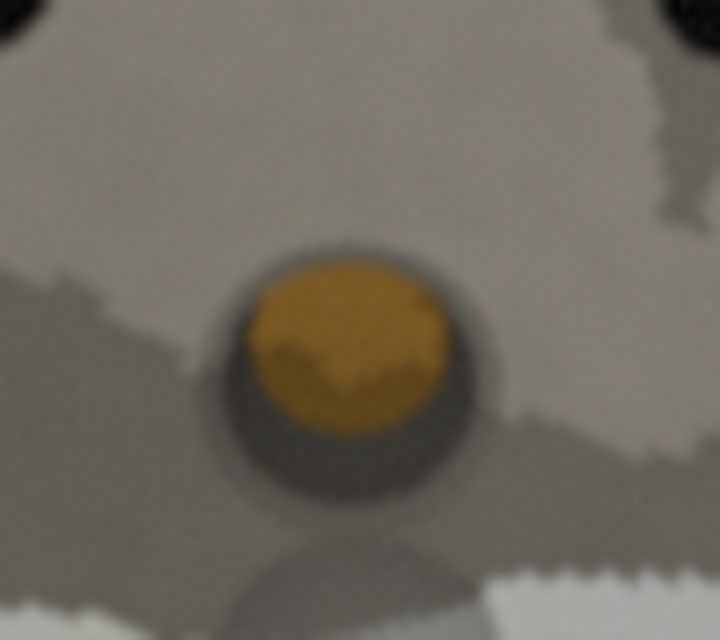

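The close crop shows the well rim centred at full-image px (273.3,217.5) with the plunger inside it. I'll check the held cap in the same view to cancel camera bias.

```bash
python3 - <<'E'
from h import *
np.set_printoptions(precision=4,suppress=True)
p=vision.camera("wrist"); o=monitor.get_obs()
hsv=cv2.cvtColor(p["pixels"],cv2.COLOR_RGB2HSV)
m=((hsv[...,0]>45)&(hsv[...,0]<85)&(hsv[...,1]>100)&(hsv[...,2]>30)).astype(np.uint8)
ys,xs=np.where(m[240:340,220:330]); print(xs.min()+220,xs.max()+220,ys.min()+240,ys.max()+240)
v=hsv[240:325,275,2]; print(v.tolist())
rel([(*onz(p,(273.3,217.5),.05)[:2],.07),(*onz(p,(274.3,289.2),o["eef_pos"][2]+.006)[:2],.0)])
E
```

```text
248 300 261 315
[89, 87, 88, 89, 90, 92, 91, 97, 107, 123, 129, 130, 129, 130, 133, 133, 132, 129, 120, 91, 56, 34, 33, 33, 31, 36, 34, 35, 38, 46, 54, 60, 63, 64, 61, 62, 63, 64, 63, 64, 63, 62, 61, 62, 62, 62, 60, 58, 59, 58, 59, 59, 58, 61, 60, 62, 61, 60, 60, 62, 62, 57, 59, 60, 59, 60, 61, 60, 61, 62, 61, 63, 61, 61, 62, 59, 60, 70, 85, 100, 113, 121, 124, 117, 94]
t 7.35 pos [0.493  0.0215 0.1594] tooly deg 117.28 z [ 0.0001  0.0001 -1.    ] F [0.4 0.3 0.2] gap 0.272 gf 29.6
   (np.float64(0.4921591031032554), np.float64(0.02088218652789875), 0.07) -> [ 1.  -0.1 89.4]
   (np.float64(0.4908933383941363), np.float64(0.021113951566498458), 0.0) -> [  2.    0.6 159.4]
```

Call:
drive_tool --steps "0 0.5 -0.3 30 0; 0 0.5 -0.3 50 0; 0 0.5 -0.3 60 0; 0 0.5 -0.3 67 0; 0 0.5 -0.3 74 0; 0 0.5 -0.3 80 0; 0 0.5 -0.3 86 0; 0 0.5 -0.3 88 0"

```text
time: 8.35
eef_pos: [0.4929, 0.0201, 0.0709]
orientation: [0.739, -3.053, 0.0]
force: [-0.1, -0.2, -0.7]
finger_gap: 0.275
gripper_force: 29.6
```

```bash
python3 - <<'E'
from h import *
rel([(.4925,.0215,.07)])
E
```

```text
t 8.35 pos [0.4929 0.0201 0.0709] tooly deg 117.2 z [-4.e-04 -2.e-04 -1.e+00] F [-0.1 -0.2 -0.7] gap 0.275 gf 29.6
   (0.4925, 0.0215, 0.07) -> [-0.3  1.4  0.9]
```

Call:
drive_tool --steps "0 0 0 1 0; 0 0 0 1 0; 0.45 0 0 1 0; 0.45 0 0 1 0; 0.45 0 0 1 0; 0.45 0 0 -30 0; 0.45 0 0 -80 0; 0.45 0 0 -100 0"

```text
time: 9.35
eef_pos: [0.4941, 0.0206, 0.1741]
orientation: [-0.739, 3.05, 0.0]
force: [-0.1, -0.3, -0.6]
finger_gap: 0.452
gripper_force: 0.0
```

Call:
drive_tool --steps "0.45 0 0 0 0; 0.45 0 0 0 0"

```text
time: 9.6
eef_pos: [0.4925, 0.0201, 0.1707]
orientation: [0.738, -3.053, -0.0]
force: [-0.2, -0.3, -0.4]
finger_gap: 0.449
gripper_force: 0.0
```

```bash
python3 - <<'E'
from h import *
np.set_printoptions(precision=4,suppress=True)
p=vision.camera("wrist"); o=monitor.get_obs(); s=vision.camera("scene"); t=vision.camera("top")
rel([(.4925,.0215,.24)])
a=cv2.resize(p["pixels"][100:320,170:390],None,fx=1.8,fy=1.8); b=cv2.resize(s["pixels"][130:270,200:340],(396,396),interpolation=3)
cv2.imwrite("pics/c1.png",np.hstack([a,b])[:,:,::-1])
E
```

```text
t 9.75 pos [0.4925 0.02   0.1703] tooly deg 117.2 z [-0.0018 -0.0007 -1.    ] F [ 1.  -0.7 -0.5] gap 0.45 gf 0.0
   (0.4925, 0.0215, 0.24) -> [ -0.6   1.3 -69.7]
```

View pics/c1.png

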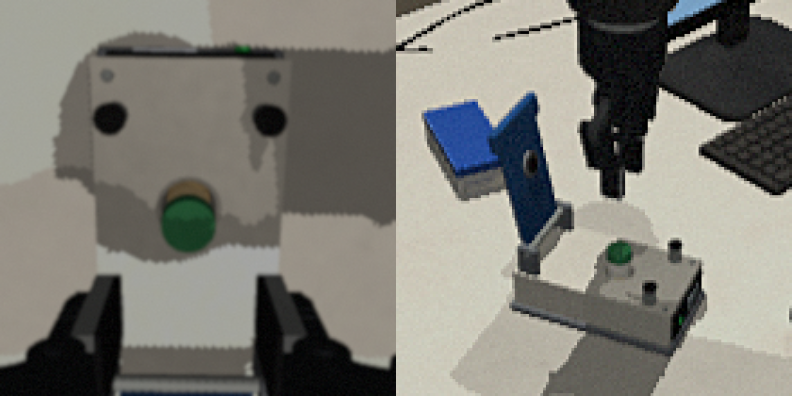

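The vial stands upright in the well with the green cap clear of the rim, and the lid is still open with its edge at scene px ~(245,167). Next I'll shut the fingers and go up and over behind the lid.

Call:
drive_tool --steps "0 0 1 -50 0; 0 0 1 -100 0; 0 -30 1 -100 0; 0 -80 1 -100 0; 0 -120 1 -100 0; 0 -150 1 -100 0; 0 -150 1 -100 0; 0 -150 1 -100 0"

```text
time: 10.75
eef_pos: [0.6254, 0.0895, 0.2702]
orientation: [0.738, -3.052, 0.0]
force: [-0.3, -0.0, -0.6]
finger_gap: 0.002
gripper_force: 0.0
```

```bash
cat >> h.py <<'E'
V=(.4925,.021,.475)
def rd():
    o=monitor.get_obs(); d=np.array(o["eef_pos"])-[V[0],V[1],0]; c,s=np.cos(V[2]),np.sin(V[2])
    print("t",round(o["time"],2),"reader xyz mm",(np.array([c*d[0]+s*d[1],-s*d[0]+c*d[1],d[2]])*1000).round(1),"F",np.round(o["force"],1),"gap",round(float(o["finger_gap"]),3))
E
python3 - <<'E'
from h import *
rd(); p=vision.camera("scene"); w=vision.camera("wrist")
a=cv2.resize(p["pixels"][100:260,190:370],(450,400),interpolation=3); b=cv2.resize(w["pixels"][60:420,100:460],(350,400))
cv2.imwrite("pics/c2.png",np.hstack([a,b[:, :350]])[:,:,::-1])
E
```

```text
t 10.75 reader xyz mm [1.495e+02 1.000e-01 2.702e+02] F [-0.3 -0.  -0.6] gap 0.002
```

View pics/c2.png

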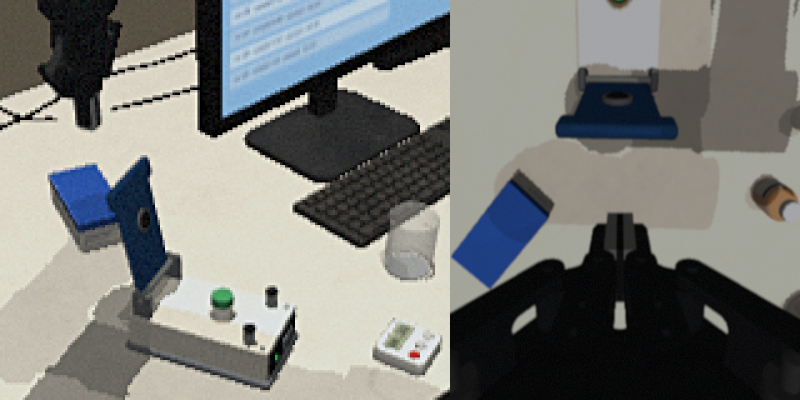

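The fingers hang behind the open lid. In the right panel the lid edge is at ~(617,128) and the fingertips at ~(618,230). I'll go down and pull the lid forward along the arc.

Call:
drive_tool --steps "0 0 0 40 0; 0 0 0 73 0; 0 0 0 73 0; 0 15 0 73 0; 0 30 0 73 0; 0 45 0 73 0; 0 55 0 73 0; 0 65 0 73 0"

```text
time: 11.85
eef_pos: [0.5677, 0.0598, 0.1988]
orientation: [-0.739, 3.052, 0.0]
force: [1.0, 0.2, 1.0]
finger_gap: -0.0
gripper_force: 0.6
```

```bash
python3 -c "
from h import *
rd()"
```

```text
t 11.85 reader xyz mm [8.460e+01 1.000e-01 1.988e+02] F [1.  0.2 1. ] gap -0.0
```

Call:
drive_tool --steps "0 12 0 0 0; 0 24 0 2 0; 0 35 0 7 0; 0 49 0 14 0; 0 63 0 22 0; 0 75 0 37 0; 0 85 0 47 0; 0 91 0 56 0"

```text
time: 12.85
eef_pos: [0.4864, 0.018, 0.1417]
orientation: [0.739, -3.053, 0.0]
force: [-0.2, 0.6, 1.0]
finger_gap: -0.002
gripper_force: 0.3
```

```bash
python3 - <<'E'
from h import *
rd(); p=vision.camera("scene")
save(p,"c3.png",(190,120,350,260),4)
E
```

```text
t 12.85 reader xyz mm [-6.800e+00  1.000e-01  1.417e+02] F [-0.2  0.6  1. ] gap -0.002
```

View pics/c3.png

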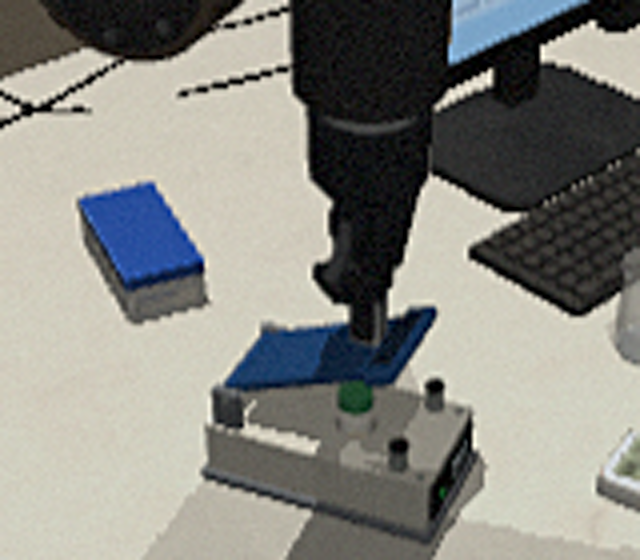

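The lid is at roughly 0.4 rad with the fingers on its upper face and the cap still standing below. I'll go a bit lower, then shift the fingertips out to the press strip.

Call:
drive_tool --steps "0 5 0 10 0; 0 8 0 19 0; 0 8 0 19 0; 0 8 0 -2 0; 0 20 0 -2 0; 0 35 0 -2 0; 0 35 0 -2 0; 0 35 0 10 0"

```text
time: 13.9
eef_pos: [0.4567, 0.0026, 0.1325]
orientation: [-0.739, 3.051, 0.0]
force: [1.2, 0.1, -0.0]
finger_gap: 0.001
gripper_force: 0.0
```

Call:
drive_tool --steps "0 0 0 6 0; 0 0 0 10 0; 0 0 0 14 0; 0 0 0 17 0; 0 0 0 20 0; 0 0 0 20 0"

```text
time: 14.65
eef_pos: [0.4559, 0.0023, 0.1122]
orientation: [0.739, -3.053, 0.0]
force: [-2.3, -1.1, 2.8]
finger_gap: -0.0
gripper_force: 1.5
```

```bash
python3 -c "
from h import *
rd()"
```

```text
t 14.65 reader xyz mm [-4.110e+01  1.000e-01  1.122e+02] F [-2.3 -1.1  2.8] gap -0.0
```

Call:
drive_tool --steps "0 0 0 3 0; 0 0 0 5 0; 0 0 0 7 0; 0 0 0 7 0"

```text
time: 15.15
eef_pos: [0.4557, 0.0021, 0.1054]
orientation: [0.739, -3.053, 0.0]
force: [-2.9, -1.7, 4.6]
finger_gap: 0.002
gripper_force: 2.6
```

Call:
drive_tool --steps "0 0 0 1 0; 0 0 0 2 0; 0 0 0 2 0; 0 0 0 2 0"

```text
time: 15.65
eef_pos: [0.4555, 0.002, 0.1034]
orientation: [0.738, -3.053, 0.0]
force: [-2.9, -1.6, 5.6]
finger_gap: -0.002
gripper_force: 3.0
```

Call:
drive_tool --steps "0 0 0 1 0; 0 0 0 2 0; 0 0 0 2 0; 0 0 0 2 0"

```text
time: 16.15
eef_pos: [0.4553, 0.0019, 0.1014]
orientation: [0.738, -3.052, 0.001]
force: [-3.5, -1.9, 7.8]
finger_gap: 0.001
gripper_force: 3.4
```

Call:
drive_tool --steps "0 0 0 1 0; 0 0 0 1 0; 0 0 0 1 0; 0 0 0 1 0"

```text
time: 16.65
eef_pos: [0.4553, 0.0019, 0.1004]
orientation: [0.738, -3.052, 0.001]
force: [-4.2, -2.2, 6.9]
finger_gap: -0.001
gripper_force: 3.6
```

Call:
drive_tool --steps "0 0 0 1 0; 0 0 0 1 0; 0 0 0 1 0; 0 0 0 1 0"

```text
time: 17.15
eef_pos: [0.4552, 0.0018, 0.0994]
orientation: [0.738, -3.052, 0.001]
force: [-6.2, -2.2, 7.6]
finger_gap: -0.003
gripper_force: 3.9
```

Call:
drive_tool --steps "0 0 0 0.7 0; 0 0 0 0.7 0; 0 0 0 0.7 0; 0 0 0 0.7 0"

```text
time: 17.65
eef_pos: [0.4552, 0.0018, 0.099]
orientation: [0.738, -3.052, 0.001]
force: [-6.7, -2.5, 11.6]
finger_gap: -0.002
gripper_force: 5.9
```

Call:
drive_tool --steps "0 0 0 0.5 0; 0 0 0 0.5 0; 0 0 0 0.5 0; 0 0 0 0.5 0"

```text
time: 18.15
eef_pos: [0.4552, 0.0018, 0.0989]
orientation: [0.739, -3.052, 0.001]
force: [-7.9, -2.3, 17.3]
finger_gap: 0.001
gripper_force: 8.4
```

```bash
python3 - <<'E'
from h import *
rd(); p=vision.camera("scene"); rd(); save(p,"c4.png",(190,120,350,260),4)
E
```

```text
t 18.15 reader xyz mm [-41.9  -0.   98.9] F [-7.9 -2.3 17.3] gap 0.001
t 18.2 reader xyz mm [-41.9  -0.   98.9] F [-8.6 -1.7 16.7] gap -0.001
```

View pics/c4.png

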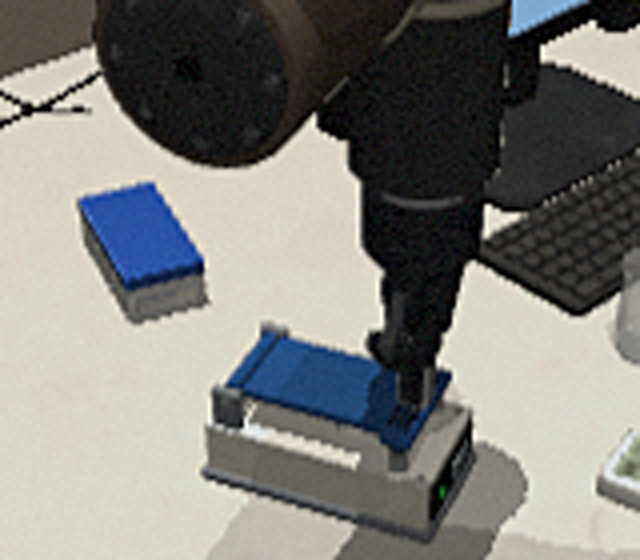

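The picture shows the lid level on both posts (left post at ~(397,455)) with the fingertips on the press strip at ~(415,400). The height stopped at tip z = 82 mm while the force rose by 6 N, so this is the hard stop. I'll add a little more push for margin and check that it stays steady.

Call:
drive_tool --steps "0 0 0 0.4 0; 0 0 0 0.4 0; 0 0 0 0.4 0; 0 0 0 0.4 0; 0 0 0 0.4 0; 0 0 0 0.4 0; 0 0 0 0.4 0; 0 0 0 0.4 0"

```text
time: 19.2
eef_pos: [0.4552, 0.0018, 0.0988]
orientation: [0.739, -3.052, 0.001]
force: [-9.4, -1.8, 20.8]
finger_gap: -0.005
gripper_force: 10.5
```

Call:
drive_tool --steps "0 0 0 0 0; 0 0 0 0 0; 0 0 0 0 0; 0 0 0 0 0; 0 0 0 0 0; 0 0 0 0 0; 0 0 0 0 0; 0 0 0 0 0"

```text
time: 20.2
eef_pos: [0.4552, 0.0018, 0.0988]
orientation: [0.739, -3.052, 0.001]
force: [-10.4, -1.8, 21.3]
finger_gap: 0.0
gripper_force: 10.5
```

Steady at about 21 N down, 24 N in total. I'll hand it in.

```bash
python3 -c "
from h import *
print(order.close_job())"
```

```text
the job is handed in; nothing more can be done
None
```

The vial stands cap up in the well, and the arm is holding the lid fully down on its two stop posts with a steady push of about 21 N (24 N in total); the job was handed in at about 20 s, with no verdict returned.

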